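# Close and lock a kitchen scale's battery bay

### The arm

A 6-joint arm with a two-finger parallel gripper is mounted at the origin on a cart in front of the work surface, level with it; the furniture and walls round the work are solid. World frame = base frame: x ahead of the robot, y to its left, z up, the work surface at z = 0. Lengths are in m, angles in rad, forces in N, time in s.
With the tool pointing down it reaches from about 0.35 to 0.975 m from the base axis. Payload 4.9 kg.
Tool frame: the origin (TCP) lies on the centre line of the jaws, within the pads' length; the fingertips stand ahead of it and the grasp point (between the pads) is the TCP (manip.tip_extent is the z of the fingertips in the tool frame, in m); z points along the fingers, y is the line along which they close (so a half turn about z gives the same grasp; the last joint's range is limited). The gripper opens to 85 mm and grips with 20 to 120 N. Pads are 22 mm wide; open, the fingers measure 114 mm over their backs; the gripper's body (76 mm by 85 mm) begins 54 mm behind the grasp point. The pads swing forward as they close: fully open they stand 13 mm farther back than shut.
Start: joints at [1.086, 0.053, 1.613, -0, 1.476, -0.119], TCP at [0.224, 0.584, 0.25] pointing down, gripper open.
Joint ranges: [-3.01, 3.01], [-1.01, 2.22], [0.06, 2.58], [-1.02, 4.17], [0.09, 2.62], [-3.14, 3.14]. Speed limits (rad/s): [2.57, 2.57, 3.14, 3.14, 3.14, 3.14].

### API

Orientations are given as a unit quaternion [w, x, y, z].
In Python, from plant import manip gives the robot as it stands. The module is installed in compiled form; this text tells all that it offers.
- The arm moves only by the shell command python3 -m crank, which reads ROWS from standard input. ROWS is a JSON object whose key "moves" holds a list of rows, 1 to 5 of them, each of 7 numbers: the opening from 0.0 (shut) to 1.0 (fully open), then dx, dy, dz in m, then a rotation vector rx, ry, rz in rad; each row shifts and turns the commanded pose from where the row before left it, along the tool's axes as they then stand; what a row does not reach is not made up. A row lasts 1/8 s, in which the tool goes at most 0.0625 m and 0.188 rad, less where a joint would pass 70% of its speed; a pose out of reach is approached as far as the arm can. The fingers move at their own pace and stop on an object; the grip force is fixed at half the most. Time passes only in rows, so rows that do not move let the fingers close. It prints the time, the measured TCP pose, the force, the opening and the grip force at its end. Input that does not fit is refused with a message, and nothing moves.
- manip.state(): the state, without advancing time (a new reading comes with each control period).
- manip.grab_frame(name): name is "side" or "top"; returns (picture, depth): 420x560x3 uint8, red, green, blue; 420x560 float32, m along the optical axis (not along the pixel's ray), 0 where there is no reading.
- manip.camera_params(name): a dict with "intrinsics" (3x3 intrinsics, pixels), "xyz" and "orientation" of the camera in the world. Camera axes: x right, y down, z forward; pixel columns grow to the right and rows downward; lengths in m; the calibration is good to about 2 mm. A picture is of the moment at which its call begins. camera_params takes no time and is no camera call.
- manip.job_done(): hands the job in; it is judged then, once.
Trained networks look in the newest picture that a camera, given by its name, has taken for a name from the list of things; names that differ only in an ending like _2 or _b are one class to them, and where a whole thing is asked for, a point or a joint stands for the part that bears it (a point fixed in the world has none). Each returns a list of dicts, best first, with "conf" (0 to 1); they miss things now and then, are a little off and sometimes report something else, mostly with a low value. They report only what shows in the picture. A call takes as long as a camera call. They do not tell look-alikes from the thing itself.
- manip.look_for(camera, query): "extent" ([left, top, right, bottom] in pixels, round what is visible of it).
- manip.outline_of(camera, query): "region" (420x560 bool, what is visible of it) and "extent" ([left, top, right, bottom] in pixels, round what is visible of it).
- manip.mark_of(camera, query): "centre" ([row, column] in pixels: a listed point, or the origin of a listed thing).
The state is a dict: "time": time; "joint_pos": joint angles; "joint_vel": joint speeds; "joint_efforts": joint torques, N m; "tool_pos": TCP position; "tool_rot": TCP orientation; "contact_force": force on the tool from outside, world axes, zero at the start; "ft_torque": the same for the moment, N m; "gripper_width": opening from 0.0 (shut) to 1.0 (fully open); "grasp_force": force on a finger pad.
Only numpy, scipy, OpenCV 4.12 (cv2) and the standard library are available. Lean on these libraries where they do the work, as an engineer would, in place of code of your own. Each camera call takes 0.05 s, during which the arm holds its last target. There are 200 camera calls.

### The job

The kitchen scale lies upside down with fresh batteries in. Slide its battery cover fully home over the ridge, then lock it with the slot key: turn both captive screws all the way until their tongues lie behind the cover's end. Do not turn the screws with the fingers; finally put the key back upright in its wooden stand, and leave the tin, the spice jar and the salt shaker standing where they are.

Things in the scene. Friction and masses are not known exactly. Their poses are not given: they have to be found in the camera images.
- scale: white kitchen scale, upside down, fixed, 156 x 134 mm; origin at the centre of its lowest face, z up, +x the way the cover slides shut. x below -16 mm: open deck, top at 24 mm, rubber feet to 29 mm at x -65, y +-50 mm. Behind: two rails (tops at 31 mm, 51 mm between their lips) hold the cover's long edges. Yaw within 0.6 rad of the robot's; left or right of it, the stand on the other side
- cover_home (a point): where the cover's origin lies when fully home, 24 mm above the worktop; axes as the scale's. Fixed to the scale.
- cover: loose grey plastic cover, 70 (x) x 56 (y) x 3 mm; origin at the centre of its underside, axes along the scale's. Starts 28 to 45 mm short of home, slides along the scale's +x. Over the last 20 mm it must be forced over a sprung ridge (5 to 15 N), then snaps in; a stop ends travel 2 mm past home. 1.5 mm play to each side and upward
- screw_left (a joint): left captive screw, at scale x -32.5, y +42 mm. 0 = unlocked, tongue and slot along the scale's -x; starts at 0 to 0.35 rad; grows anticlockwise seen from above, to the stop at 1.57 rad = locked, tongue pointing inward (scale's -y) behind the cover's end. Friction 0.06 N m, stays where left
- screw_right (a joint): right captive screw, at scale x -32.5, y -42 mm. 0 = unlocked, tongue and slot along the scale's -x; starts at 0 to 0.35 rad; grows clockwise seen from above, to the stop at 1.57 rad = locked, tongue pointing inward (scale's +y) behind the cover's end. Friction 0.06 N m, stays where left
- screw_left_slot (a point): centre of the left screw head's top, 37 mm above the worktop, turning with the screw. Steel head 26 mm across; straight slot right across it along this point's x, 6 mm wide (9 mm at the chamfered mouth), 6 mm deep; the tongue (20 mm long, 8 wide, at deck height) points to this point's -x
- screw_right_slot (a point): the same for the right screw.
- key: slot key standing in its stand: black handle 34 (x) x 18 (y) x 55 mm high plus 3 mm steel cap, gripped across y; origin at the centre of the handle's underside, z up. Below: 8 mm round shank, then a flat blade 20 mm wide (x), 3 thick (y), 10 long, rounded tip, ending 46 mm below the origin. 50 to 100 g. In a screw slot about 0.15 rad of turning play each way
- key_tip (a point): centre of the blade's lower end, 46 mm below the key's origin; axes as the key's.
- stand: fixed wooden block 60 (x) x 46 (y) x 52 mm high; origin at the centre of its underside. A hole 25 (x) x 11 mm (y), straight through, takes the key's blade and shank; the handle rests on the block's top, its x along block x (either way round), so the key's origin lies 52 mm above the stand's
- tin: food tin, 75 mm across, 58 mm high, bystander; origin under its centre. Tin, spice jar and salt shaker stand left, right and behind the scale, 128 to 156 mm from its centre, in any order
- spice_jar: spice jar with black cap, 41 mm across, 105 mm high, bystander; origin under its centre.
- salt: salt shaker, 44 mm across, 90 mm high, bystander; origin under its centre.
- cover_grip (a point): on the cover: top centre of its upright grip bar, 8 (x) x 28 (y) x 12 mm high, 15 mm above the cover's underside and at cover x = -15 mm; the cover's plate lies 12 mm below this point. Can be pinched across x from above; between the screw heads there are 58 mm in y
Things that resemble listed ones, but are neither listed nor needed, are in the scene too. There is more than one size of the scale; the one meant has the size given above.

How it is judged:
By the outcome, as a careful person would: the job done as asked, in the order asked, and still so for the second after the job is handed in, with the robot touching nothing.
It also fails if it takes over 72 s, if anything falls off the work surface, if the arm or the gripper's body presses on something with over 40 N, if the wrist force passes 120 N, or if a joint passes its speed limit or range.

## Working session

There is one attempt and no reset: what is moved stays moved. The work goes in short steps, Python scripts to look and compute and a shell command to move; the robot and the scene stay as the last step left them, time stands still between calls to the robot, and variables do not carry over. Pictures are saved under pics/ and viewed, at most 10 in all, crops included, and the job is handed in when it is done.

```bash
mkdir -p pics; cat > h.py <<'E'
import numpy as np, cv2
from scipy.spatial.transform import Rotation as R
from plant import manip
def cam(n):
    p=manip.camera_params(n); K=np.array(p["intrinsics"]); q=p["orientation"]
    return K,R.from_quat([q[1],q[2],q[3],q[0]]).as_matrix(),np.array(p["xyz"])
def tcp():
    s=manip.state(); q=s["tool_rot"]; return np.array(s["tool_pos"]),R.from_quat([q[1],q[2],q[3],q[0]]).as_matrix()
def ray(n,r,c):
    K,M,t=cam(n); d=M@np.linalg.solve(K,[c,r,1.]); return t,d
def onz(n,r,c,z):
    t,d=ray(n,r,c); return t+d*(z-t[2])/d[2]
def px(n,P):
    K,M,t=cam(n); u=K@(M.T@(np.array(P)-t)); return u[1]/u[2],u[0]/u[2]
def cloud(n,D):
    K,M,t=cam(n); v,u=np.mgrid[:420,:560]; P=np.stack([u,v,np.ones_like(u)],-1)@np.linalg.inv(K).T*D[...,None]
    return P@M.T+t
E
python3 - <<'E'
from h import *
for n in("side","top"):
    im,d=manip.grab_frame(n); cv2.imwrite(f"pics/{n}0.png",im[...,::-1]); np.save(f"{n}0.npy",d)
    K,M,t=cam(n); print(n,K.round(1).tolist(),t.round(3),M.round(2).tolist())
    for q in("scale","key","stand","cover","tin","spice_jar","salt"):
        print(q,[(np.round(a["extent"]).astype(int).tolist(),round(a["conf"],2)) for a in manip.look_for(n,q)])
s=manip.state();print(s,manip.tip_extent)
E
```

```text
side [[457.8, 0.0, 277.2], [0.0, 457.8, 203.9], [0.0, 0.0, 1.0]] [ 0.134 -1.107  0.667] [[0.94, -0.17, 0.3], [-0.34, -0.43, 0.84], [-0.01, -0.89, -0.46]]
scale [([213, 184, 268, 211], 0.77), ([283, 267, 393, 349], 0.59)]
key [([280, 220, 295, 241], 0.73)]
stand [([273, 235, 302, 262], 0.62)]
cover [([227, 189, 246, 197], 0.69)]
tin [([238, 163, 261, 185], 0.58), ([280, 218, 296, 243], 0.33)]
spice_jar [([274, 170, 290, 206], 0.85)]
salt [([224, 196, 240, 226], 0.56)]
top [[381.9, 0.0, 275.1], [0.0, 381.9, 209.7], [0.0, 0.0, 1.0]] [ 0.398 -0.035  1.195] [[-0.01, -0.99, 0.12], [-1.0, 0.02, 0.01], [-0.01, -0.12, -0.99]]
scale [([359, 169, 449, 261], 0.91), ([186, 204, 242, 268], 0.58)]
key [([326, 221, 336, 229], 0.6)]
stand [([315, 217, 340, 236], 0.5), ([184, 209, 242, 265], 0.48)]
cover [([196, 228, 222, 253], 0.62)]
tin [([156, 202, 188, 227], 0.74), ([250, 250, 262, 261], 0.74)]
spice_jar [([220, 185, 232, 202], 0.68), ([249, 251, 267, 262], 0.19)]
salt [([250, 248, 267, 264], 0.64)]
{'time': 0.8, 'joint_pos': array([ 1.08597826e+00,  5.26865665e-02,  1.61282424e+00,  1.21041976e-06,
        1.47602439e+00, -1.18999043e-01]), 'joint_vel': array([ 1.86931592e-03,  7.52290407e-04, -9.72760481e-05, -5.67520337e-04,
       -1.22845125e-03, -1.35437227e-03]), 'joint_efforts': array([-2.30839905e-03, -3.93650329e+01, -3.70429945e+01, -2.88500578e-04,
        5.77105602e-04, -2.24200541e-06]), 'tool_pos': array([0.22357299, 0.58365028, 0.25035722]), 'tool_rot': array([7.96686071e-06, 1.81891374e-01, 9.83318629e-01, 2.76079195e-05]), 'contact_force': array([ 0.43117073,  0.88638126, -0.45320536]), 'ft_torque': array([ 0.05619719, -0.05994733,  0.02629804]), 'grasp_force': 0.0, 'gripper_width': 0.9974026443917563} 0.019
```

```bash
python3 - <<'E'
import cv2
a=cv2.imread("pics/top0.png"); cv2.imwrite("pics/topc.png",cv2.resize(a[150:290,140:460],None,fx=2.5,fy=2.5,interpolation=cv2.INTER_CUBIC))
a=cv2.imread("pics/side0.png"); cv2.imwrite("pics/sidec.png",cv2.resize(a[140:360,195:405],None,fx=2.7,fy=2.7,interpolation=cv2.INTER_CUBIC))
E
```

```text
(no output)
```

View pics/topc.png

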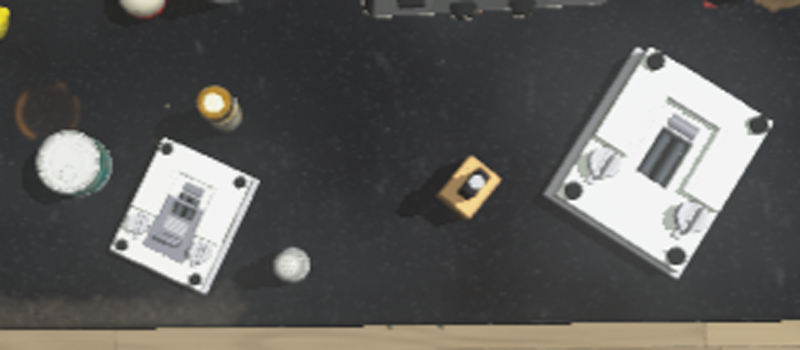

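View pics/sidec.png

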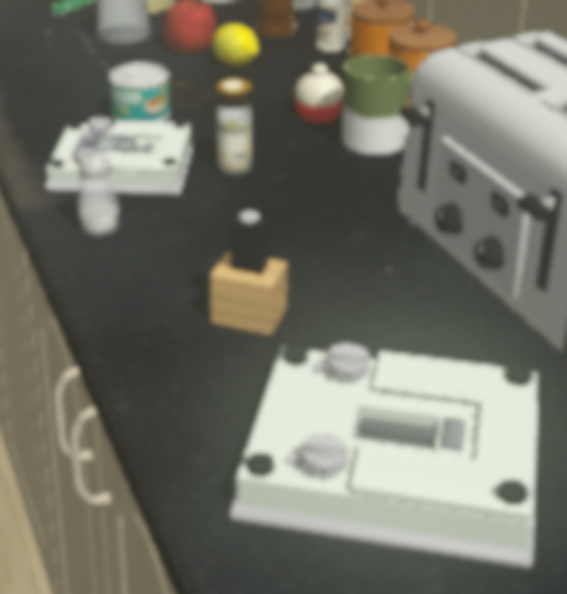

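```bash
cat > fit.py <<'E'
from h import *
from scipy.optimize import minimize
SS=4
def sil(n,pts):
    # antialiased convex silhouette of 3D pts
    q=np.array([px(n,p)[::-1] for p in pts]); h=cv2.convexHull(q.astype(np.float32))[:,0]
    m=np.zeros((420,560),np.uint8); cv2.fillConvexPoly(m,np.round(h*256).astype(np.int32),255,cv2.LINE_AA,8); return m/255.
def boxpts(x,y,a,L,W,zs):
    c,s=np.cos(a),np.sin(a)
    return [(x+c*u-s*v,y+s*u+c*v,z) for u in(-L/2,L/2) for v in(-W/2,W/2) for z in zs]
def T(pose,p):
    x,y,a=pose;c,s=np.cos(a),np.sin(a);return np.array([x+c*p[0]-s*p[1],y+s*p[0]+c*p[1],p[2]])
E
python3 - <<'E'
from fit import *
for n in("top","side"):
    d=np.load(n+"0.npy"); C=cloud(n,d); im=cv2.imread(f"pics/{n}0.png")
    for q in("scale","stand"):
        for k,o in enumerate(manip.outline_of(n,q)):
            r=o["region"]; P=C[r&(d>0)]; P=P[P[:,2]>0.012]
            rect=cv2.minAreaRect(P[:,:2].astype(np.float32))
            print(n,q,o["conf"],r.sum(),np.median(P,0).round(3),np.percentile(P[:,2],[10,50,90]).round(3),np.round(rect[0],3),np.round(rect[1],3),rect[2])
            np.save(f"m_{n}_{q}_{k}.npy",r)
    for q in("scale","stand","key","key_tip","cover","cover_grip","cover_home","screw_left_slot","screw_right_slot","tin","spice_jar","salt"):
        print(q,[(np.round(a["centre"],1).tolist(),round(a["conf"],2)) for a in manip.mark_of(n,q)])
a=cv2.imread("pics/top0.png"); cv2.imwrite("pics/t1.png",cv2.resize(a[195:275,180:250],None,fx=7,fy=7,interpolation=cv2.INTER_CUBIC))
E
```

```text
top scale 0.82 1722 [0.476 0.164 0.03 ] [0.023 0.03  0.035] [0.467 0.172] [0.121 0.15 ] 64.56847381591797
top scale 0.56 4662 [ 0.523 -0.415  0.04 ] [0.03  0.04  0.048] [ 0.526 -0.412] [0.182 0.22 ] 56.28367614746094
top scale 0.4 381 [0.446 0.183 0.027] [0.023 0.027 0.032] [0.448 0.181] [0.06  0.069] 60.533817291259766
top stand 0.61 212 [ 0.484 -0.173  0.052] [0.048 0.052 0.055] [ 0.492 -0.179] [0.045 0.059] 49.1142692565918
top stand 0.59 72 [0.455 0.225 0.034] [0.027 0.034 0.039] [0.454 0.225] [0.028 0.027] 12.470362663269043
scale [([216.2, 397.6], 0.87), ([235.4, 214.5], 0.6)]
stand [([226.4, 322.5], 0.81)]
key [([225.5, 328.5], 0.58)]
key_tip []
cover [([243.1, 207.1], 0.57)]
cover_grip []
cover_home [([232.1, 214.1], 0.94), ([208.5, 407.2], 0.67)]
screw_left_slot [([216.6, 382.5], 0.58), ([237.1, 196.4], 0.48)]
screw_right_slot [([248.9, 220.2], 0.61), ([236.4, 420.7], 0.6)]
tin [([218.3, 169.8], 0.79)]
spice_jar [([196.1, 229.1], 0.77), ([247.9, 221.1], 0.52)]
salt [([249.7, 220.2], 0.66), ([261.0, 257.8], 0.57)]
side scale 0.91 7309 [ 0.518 -0.436  0.038] [0.026 0.038 0.048] [ 0.525 -0.418] [0.184 0.219] 56.32066345214844
side scale 0.62 986 [0.478 0.153 0.03 ] [0.019 0.03  0.035] [0.466 0.173] [0.13  0.152] 64.0211410522461
side stand 0.56 598 [ 0.486 -0.192  0.041] [0.017 0.041 0.054] [ 0.492 -0.179] [0.052 0.062] 49.2915153503418
scale [([311.4, 341.6], 0.86), ([200.6, 241.0], 0.85)]
stand [([256.4, 286.4], 0.88)]
key [([238.6, 287.3], 0.76)]
key_tip []
cover [([194.3, 233.6], 0.63), ([204.0, 239.4], 0.51), ([194.4, 228.7], 0.18)]
cover_grip [([190.3, 230.6], 0.55)]
cover_home [([296.3, 346.2], 0.66), ([194.5, 242.0], 0.62)]
screw_left_slot [([185.9, 231.2], 0.59), ([271.7, 325.0], 0.53)]
screw_right_slot [([308.5, 315.2], 0.63), ([191.8, 227.5], 0.48), ([196.0, 233.4], 0.23)]
tin [([183.7, 246.0], 0.76)]
spice_jar [([199.3, 278.9], 0.77)]
salt [([224.4, 234.8], 0.82), ([195.5, 228.8], 0.65)]
```

View pics/t1.png

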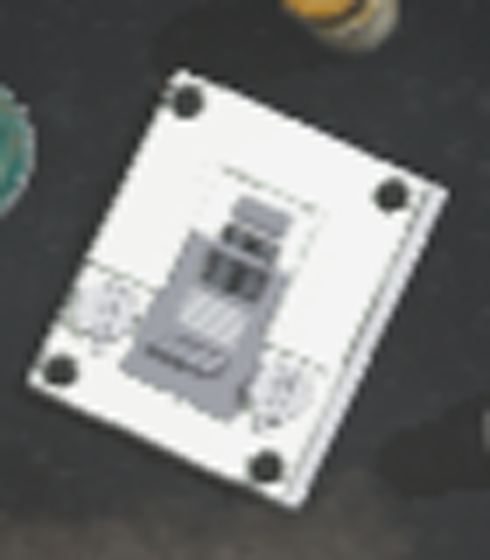

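```bash
cat >> fit.py <<'E'
def spts(p): return [T(p,(u,v,z)) for u,z in((-.078,0),(-.078,.024),(-.016,.031),(.078,.031),(.078,0)) for v in(-.067,.067)]
def stpts(p): return boxpts(*p,.06,.046,(0,.052))
def fitm(n,f,M,W,p0):
    J=lambda p:float((np.abs(sil(n,f(p))-M)*W).sum())
    best=None
    for k in range(3):
        s=np.array([.006,.006,.06])/2**k
        r=minimize(J,p0 if best is None else best.x,method="Nelder-Mead",options=dict(initial_simplex=np.vstack([p0 if best is None else best.x]*1+[(p0 if best is None else best.x)+s*e for e in np.eye(3)]),xatol=1e-5,fatol=.05))
        best=r
    return best.x,best.fun
E
cat > run1.py <<'E'
from fit import *
def hullmask(im,thr,box,wood=False):
    g=im.astype(float)
    g=(g[...,2]-g[...,0]) if wood else g.min(2)
    l,t,r,b=box; m=np.zeros((420,560),np.uint8); m[t:b,l:r]=(g[t:b,l:r]>thr)
    k,lab,st,_=cv2.connectedComponentsWithStats(m); i=1+np.argmax(st[1:,4]); 
    c,_=cv2.findContours((lab==i).astype(np.uint8),0,2); f=np.zeros((420,560),np.uint8); cv2.drawContours(f,c,-1,1,-1); return f.astype(float)
for n,sb,tb,ig in(("top",(180,200,246,275),(310,210,345,242),None),("side",(208,180,272,214),(268,230,306,266),(222,180,243,230))):
    im=cv2.imread(f"pics/{n}0.png"); W=np.zeros((420,560)); W[sb[1]:sb[3],sb[0]:sb[2]]=1
    if ig: W[ig[1]:ig[3],ig[0]:ig[2]]=0
    M=hullmask(im,120,sb); p,f=fitm(n,spts,M,W,np.array([.467,.172,-.45])); print(n,"scale",p.round(4),f,M.sum())
    W=np.zeros((420,560)); W[tb[1]:tb[3],tb[0]:tb[2]]=1
    M=hullmask(im,30,tb,True); 
    l,t,r,b=tb
    c,_=cv2.findContours(M.astype(np.uint8),0,2); cv2.fillConvexPoly(M,cv2.convexHull(np.vstack(c)),1)
    if n=="side": W[:241]*=0
    for a in (-.72,.85):
        q,f=fitm(n,stpts,M,W,np.array([.490,-.178,a])); print(n,"stand",q.round(4),f,M.sum())
    for nm,P in(("sl",(-.0325,.042,.037)),("sr",(-.0325,-.042,.037)),("fl",(-.065,.05,.029)),("fr",(-.065,-.05,.029))): print(nm,T(p,P).round(4),np.round(px(n,T(p,P)),1))
E
python3 run1.py
```

```text
top scale [ 0.4657  0.1709 -0.4822] 259.78823529411767 2153.0Traceback (most recent call last):
  File "run1.py", line 18, in <module>
    q,f=fitm(n,stpts,M,W,np.array([.490,-.178,a])); print(n,"stand",q.round(4),f,M.sum())
        ~~~~^^^^^^^^^^^^^^^^^^^^^^^^^^^^^^^^^^^^^^
  File "fit.py", line 20, in fitm
    r=minimize(J,p0 if best is None else best.x,method="Nelder-Mead",options=dict(initial_simplex=np.vstack([p0 if best is None else best.x]*1+[(p0 if best is None else best.x)+s*e for e in np.eye(3)]),xatol=1e-5,fatol=.05))
    res = _minimize_neldermead(fun, x0, args, callback, bounds=bounds,
                               **options)
    fxr = func(xr)
    fx = function(np.copy(x), *(wrapper_args + args))
  File "fit.py", line 16, in <lambda>
    J=lambda p:float((np.abs(sil(n,f(p))-M)*W).sum())
                             ~~~^^^^^^^^
  File "fit.py", line 6, in sil
    q=np.array([px(n,p)[::-1] for p in pts]); h=cv2.convexHull(q.astype(np.float32))[:,0]
                ~~^^^^^
  File "h.py", line 14, in px
    K,M,t=cam(n); u=K@(M.T@(np.array(P)-t)); return u[1]/u[2],u[0]/u[2]
          ~~~^^^
  File "h.py", line 5, in cam
    p=manip.camera_params(n); K=np.array(p["intrinsics"]); q=p["orientation"]
ValueError: time passes only in moves, steps and waits
```

```bash
python3 - <<'E'
from h import *
import pickle; pickle.dump({n:cam(n) for n in("top","side")},open("cams.pkl","wb"))
E
cat >> h.py <<'E'
import pickle,os
if os.path.exists("cams.pkl"):
    _C=pickle.load(open("cams.pkl","rb")); cam=lambda n:_C[n]
E
cat >> run1.py <<'E'
    S=sil(n,spts(p)); M=hullmask(im,120,sb); o=cv2.resize(im[sb[1]:sb[3],sb[0]:sb[2]],None,fx=7,fy=7,interpolation=2)
    for pts,c in((spts(p),(0,0,255)),([T(p,P) for P in((-.0325,.042,.037),(-.0325,-.042,.037),(-.065,.05,.029),(-.065,-.05,.029),(.065,.05,.031),(.065,-.05,.031))],(0,200,0))):
        for P in pts:
            r_,c_=px(n,P); cv2.circle(o,(int((c_+.5-sb[0])*7),int((r_+.5-sb[1])*7)),3,c,-1)
    cv2.imwrite(f"pics/ov_{n}.png",o); print("sil",S.sum(),M.sum())
E
python3 run1.py; python3 -c "
import cv2,numpy as np
a=cv2.imread('pics/ov_top.png');b=cv2.imread('pics/ov_side.png');h=max(a.shape[0],b.shape[0])
o=np.zeros((h,a.shape[1]+b.shape[1],3),np.uint8);o[:a.shape[0],:a.shape[1]]=a;o[:b.shape[0],a.shape[1]:]=b;print(o.shape);cv2.imwrite('pics/ov.png',o[:600,:])"
```

```text
top scale [ 0.4657  0.1709 -0.4822] 259.78823529411767 2153.0
top stand [ 0.4938 -0.179  -0.7087] 28.576470588235296 378.0
top stand [ 0.494  -0.18    0.5358] 120.72941176470589 378.0
sl [0.4564 0.2231 0.037 ] [238.4 195.3]
sr [0.4174 0.1487 0.037 ] [251.  219.7]
fl [0.4313 0.2453 0.029 ] [246.9 188.6]
fr [0.3849 0.1567 0.029 ] [261.8 217.5]
sil 2412.0392156862745 2153.0
side scale [ 0.4662  0.1751 -0.381 ] 89.09411764705882 1373.0
side stand [ 0.4919 -0.1775 -0.7564] 21.07843137254902 799.0
side stand [ 0.493  -0.1761  0.499 ] 54.647058823529406 799.0
sl [0.4517 0.2262 0.037 ] [185.2 230.7]
sr [0.4204 0.1482 0.037 ] [196.6 227.5]
fl [0.4245 0.2457 0.029 ] [186.3 221.3]
fr [0.3873 0.1529 0.029 ] [200.  216.9]
sil 1439.7450980392157 1373.0
(525, 910, 3)
```

```bash
python3 -c "
import cv2
a=cv2.imread('pics/ov.png');print(a.shape)"
```

```text
(525, 910, 3)
```

```bash
python3 - <<'E'
from fit import *
im=cv2.imread("pics/top0.png").astype(float).min(2)
def blob(r,c,w=4):
    r0,c0=int(round(r)),int(round(c)); 
    rr,cc=np.mgrid[r0-w:r0+w+1,c0-w:c0+w+1]; v=np.clip(200-im[r0-w:r0+w+1,c0-w:c0+w+1],0,None)*(np.hypot(rr-r,cc-c)<3.3)
    return (v*rr).sum()/v.sum(),(v*cc).sum()/v.sum()
F=[]
for x,y in((187,101),(392,194),(61,369),(266,466)):
    c,r=x/7+180-.5,y/7+195-.5
    for _ in range(4): r,c=blob(r,c)
    print(round(r,2),round(c,2),onz("top",r,c,.029).round(4)); F.append(onz("top",r,c,.029)[:2])
bl,br,fl,fr=F
for a,b in((bl,br),(fl,fr)): print("w",np.linalg.norm(a-b),np.arctan2(*(a-b)[::-1])-np.pi/2)
for a,b in((bl,fl),(br,fr)): print("l",np.linalg.norm(a-b),np.arctan2(*(a-b)[::-1]))
# screw heads / grip: depth heights
print("mid front",(fl+fr)/2,"mid all",np.mean(F,0))
C=cloud("top",np.load("top0.npy")); 
z=C[195:275,180:250,2]; print("max-z pts")
m=(C[...,2]>.033)&(np.hypot(C[...,0]-.467,C[...,1]-.172)<.09)
k,l,s,ce=cv2.connectedComponentsWithStats(m.astype(np.uint8))
for i in range(1,k):
    if s[i,4]>8: print(s[i,4],C[l==i].mean(0).round(4),ce[i].round(1))
# key cap
m=(C[...,2]>.08)&(np.hypot(C[...,0]-.492,C[...,1]+.178)<.06); print("key cap",m.sum(),C[m].mean(0).round(4),np.percentile(C[m][:,2],[5,50,95]),cv2.minAreaRect(C[m][:,:2].astype(np.float32)))
C=cloud("side",np.load("side0.npy")); m=(C[...,2]>.06)&(np.hypot(C[...,0]-.492,C[...,1]+.178)<.06); print("key side",m.sum(),C[m].mean(0).round(4),np.percentile(C[m],[2,98],axis=0).round(3).tolist())
E
```

```text
208.95 205.77 [0.5471 0.1936 0.029 ]
222.53 235.52 [0.5036 0.1018 0.029 ]
247.54 187.93 [0.4293 0.2472 0.029 ]
261.5 217.45 [0.3859 0.1568 0.029 ]
w 0.10161916470515144 -0.4418804336799762
w 0.10032408955274907 -0.447937714151438
l 0.12940416703418312 -0.42732267733568646
l 0.12999946711825014 -0.43736615238104093
mid front [0.40760491 0.20203075] mid all [0.46648757 0.17485784]
max-z pts
25 [0.5459 0.1885 0.0359] [207. 209.]
12 [0.5239 0.1968 0.0346] [204.3 216.2]
18 [0.5245 0.1492 0.0344] [219.8 215.8]
10 [0.5208 0.122  0.0341] [228.7 216.9]
14 [0.5082 0.208  0.0343] [200.6 221.4]
24 [0.5044 0.0989 0.0362] [236.2 222. ]
23 [0.4803 0.2044 0.0342] [201.7 230.5]
46 [0.4554 0.2249 0.0364] [194.8 238.8]
25 [0.4359 0.1869 0.0396] [207. 245.]
11 [0.4361 0.1335 0.0341] [224.9 244.7]
44 [0.4186 0.1479 0.037 ] [220.  250.6]
key cap 83 [ 0.4919 -0.1771  0.1062] [0.09081858 0.10734892 0.11216324] ((0.4928818941116333, -0.1781880259513855), (0.01771540753543377, 0.0335586741566658), 47.4890022277832)
key side 292 [ 0.4908 -0.1834  0.0884] [[0.476, -0.194, 0.062], [0.51, -0.17, 0.112]]
```

View pics/ov_top.png

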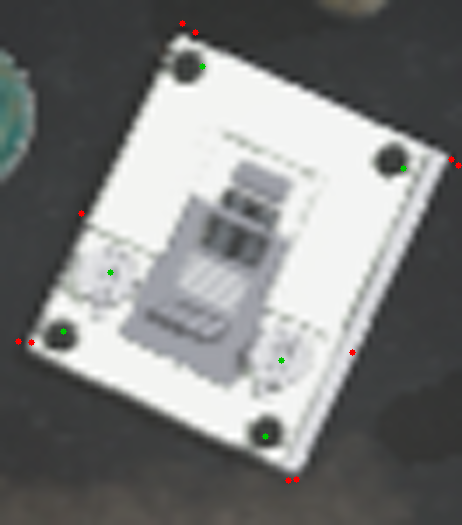

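The meant scale is the small one at top px (213,235), yaw ≈ -0.44. The large one at (404,215) is the look-alike, and it measures 184 x 219 mm. The stand and key are at (327,227). The bystanders are the tin at (170,217), the spice jar at (227,195) and the salt shaker at (257,257).

```bash
cat >> fit.py <<'E'
SC=(.4661,.1744,-.443); ST=(.493,-.178,-.735)
def inS(P):
    d=np.array(P[:2])-SC[:2]; c,s=np.cos(SC[2]),np.sin(SC[2]); return np.round([c*d[0]+s*d[1],-s*d[0]+c*d[1]],4)
def goal(x,y,z,psi):
    """delta in present tool axes after first turning by rz"""
    p,M=tcp(); now=np.arctan2(M[1,1],M[0,1]); rz=(now-psi+np.pi)%(2*np.pi)-np.pi
    M2=M@R.from_rotvec([0,0,rz]).as_matrix(); d=np.array([x,y,z])-p
    print("rz %.4f"%rz,"d(now axes)",(M.T@d).round(4),"d(after turn)",(M2.T@d).round(4))
def st():
    s=manip.state(); p,M=tcp(); print("t%.2f"%s["time"],p.round(4),"psi %.4f"%np.arctan2(M[1,1],M[0,1]),"tilt",M[:2,2].round(4),"F",s["contact_force"].round(1),"T",s["ft_torque"].round(2),"w %.3f g %.1f"%(s["gripper_width"],s["grasp_force"]), "q",s["joint_pos"].round(2))
E
python3 - <<'E'
from fit import *
print("cover_home",inS(onz("top",232.1,214.1,.024)),"side",inS(onz("side",194.5,242,.024)))
print("cover",inS(onz("top",243.1,207.1,.024)),"side",inS(onz("side",194.3,233.6,.024)),inS(onz("side",190.3,230.6,.039)),"depthgrip",inS((.4359,.1869)))
# cover outline by grey colour, top picture
im=cv2.imread("pics/top0.png")
for x,y in((125,365),(240,417),(195,235),(290,275)): print("corner",inS(onz("top",y/7+194.5,x/7+179.5,.027)))
for x,y in((150,345),(228,372),(178,325),(240,345)): print("bar?",inS(onz("top",y/7+194.5,x/7+179.5,.039)))
for n,r,c,z in(("sl",237.1,196.4,.037),("sr",248.9,220.2,.037)): print(n,inS(onz("top",r,c,z)))
P=T(SC,(-.033,0,.048)); print(P); goal(*P[:2],.15,SC[2])
E
echo '{"moves":[[0.6,0,0,0,0,0,0.18],[0.6,0,0,0,0,0,0.18],[0.6,0,0,0,0,0,0.18],[0.6,0,0,0,0,0,0.18],[0.6,0,0,0,0,0,0.18]]}' | python3 -m crank
echo '{"moves":[[0.6,0,0,0,0,0,0.18],[0.6,0,0,0,0,0,0.18],[0.6,0,0,0,0,0,0.18],[0.6,0,0,0,0,0,0.18],[0.6,0,0,0,0,0,0]]}' | python3 -m crank
python3 -c "
from fit import *
st();P=T(SC,(-.033,0,.048));goal(*P[:2],.15,SC[2])"
```

```text
cover_home [ 0.0112 -0.0014] side [0.008  0.0008]
cover [-0.0282  0.0035] side [-0.0192  0.0003] [-0.0276 -0.002 ] depthgrip [-0.0326 -0.0017]
corner [-0.0501  0.0254]
corner [-0.0495 -0.0301]
corner [0.0137 0.0223]
corner [ 0.0152 -0.0233]
bar? [-0.0371  0.0168]
bar? [-0.0335 -0.0189]
bar? [-0.0243  0.0096]
bar? [-0.0209 -0.0186]
sl [-0.0247  0.0386]
sr [-0.0268 -0.0427]
[0.4362855  0.18854551 0.048     ]
rz 1.6479 d(now axes) [-0.34   -0.2928  0.1003] d(after turn) [-0.2658  0.3615  0.1003]
time: 2.82
tool_pos: [0.2235, 0.5836, 0.2503]
tool_rot: [-0.0, 0.594, 0.805, -0.0]
contact_force: [0.2, 0.5, -0.4]
gripper_width: 0.599
grasp_force: 0.0
time: 3.45
tool_pos: [0.2236, 0.5836, 0.2503]
tool_rot: [0.0, 0.837, 0.547, -0.0]
contact_force: [0.3, 0.5, -0.5]
gripper_width: 0.597
grasp_force: 0.0
t3.45 [0.2236 0.5836 0.2503] psi -0.4129 tilt [-0.0001 -0.    ] F [ 0.3  0.5 -0.5] T [-0.04 -0.06  0.01] w 0.597 g 0.0 q [1.09 0.05 1.61 0.   1.48 1.5 ]
rz 0.0301 d(now axes) [-0.2765  0.3534  0.1003] d(after turn) [-0.2657  0.3616  0.1003]
```

```bash
echo '{"moves":[[0.6,0,0,0,0,0,0.03],[0.6,-0.0332,0.0452,0,0,0,0],[0.6,-0.0332,0.0452,0,0,0,0],[0.6,-0.0332,0.0452,0,0,0,0],[0.6,-0.0332,0.0452,0,0,0,0]]}' | python3 -m crank >/dev/null
echo '{"moves":[[0.6,-0.0332,0.0452,0,0,0,0],[0.6,-0.0332,0.0452,0,0,0,0],[0.6,-0.0332,0.0452,0,0,0,0],[0.6,-0.0332,0.0452,0,0,0,0],[0.6,0,0,0.05,0,0,0]]}' | python3 -m crank >/dev/null
echo '{"moves":[[0.6,0,0,0.05,0,0,0],[0.6,0,0,0.04,0,0,0],[0.6,0,0,0,0,0,0]]}' | python3 -m crank >/dev/null
python3 - <<'E'
from fit import *
st();P=T(SC,(-.033,0,.048));goal(*P[:2],.048,SC[2])
im,d=manip.grab_frame("top"); cv2.imwrite("pics/top1.png",im[...,::-1])
im2,d=manip.grab_frame("side"); cv2.imwrite("pics/side1.png",im2[...,::-1])
a=cv2.resize(im[195:275,180:250,::-1],None,fx=5,fy=5,interpolation=2); b=cv2.resize(im2[150:230,200:280,::-1],None,fx=5,fy=5,interpolation=2)
cv2.imwrite("pics/both1.png",np.hstack([a,b]))
E
```

```text
t5.08 [0.4328 0.1875 0.1069] psi -0.4445 tilt [-0.0076 -0.0019] F [ 0.6 -0.   0.2] T [0.01 0.01 0.  ] w 0.600 g 0.0 q [ 0.25 -0.18  2.09  0.    1.25  0.7 ]
rz -0.0015 d(now axes) [0.0028 0.003  0.0588] d(after turn) [0.0027 0.003  0.0588]
```

View pics/both1.png

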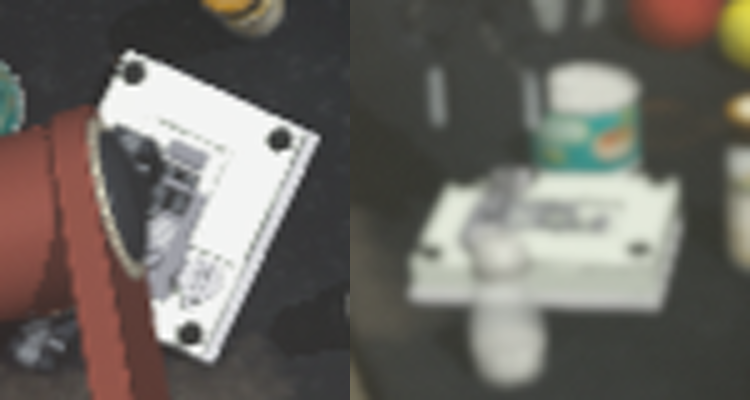

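```bash
echo '{"moves":[[0.6,0.0015,0.0015,0.025,0,0,0],[0.6,0,0,0.02,0,0,0],[0.6,0,0,0.008,0,0,0],[0.6,0,0,0,0,0,0]]}' | python3 -m crank >/dev/null
python3 -c "
from fit import *
st();P=T(SC,(-.033,0,.048));goal(*P[:2],.048,SC[2])"
```

```text
t5.67 [0.4385 0.1893 0.0586] psi -0.4447 tilt [0.0018 0.0004] F [-0.1 -0.6  0.6] T [ 0.04 -0.01 -0.05] w 0.601 g 0.0 q [ 0.25 -0.1   2.1  -0.    1.14  0.7 ]
rz -0.0017 d(now axes) [-0.0016 -0.0017  0.0106] d(after turn) [-0.0016 -0.0017  0.0106]
```

```bash
echo '{"moves":[[0.6,-0.0016,-0.0017,0.006,0,0,0],[0.6,0,0,0.004,0,0,0],[0.6,0,0,0,0,0,0]]}' | python3 -m crank | tail -6
python3 -c "
from fit import *
st();P=T(SC,(-.033,0,.048));goal(*P[:2],.048,SC[2])"
echo '{"moves":[[0.0,0,0,0,0,0,0],[0.0,0,0,0,0,0,0],[0.0,0,0,0,0,0,0],[0.0,0,0,0,0,0,0]]}' | python3 -m crank>/dev/null
python3 -c "
from fit import *
st();print(inS(tcp()[0]))"
```

```text
time: 6.05
tool_pos: [0.4352, 0.1882, 0.0471]
tool_rot: [-0.0, 0.846, 0.534, -0.0]
contact_force: [0.4, -0.3, -0.5]
gripper_width: 0.593
grasp_force: 0.0
t6.05 [0.4352 0.1882 0.0471] psi -0.4450 tilt [-0.0004 -0.0001] F [ 0.4 -0.3 -0.5] T [ 0.01 -0.03 -0.  ] w 0.593 g 0.0 q [ 0.25 -0.09  2.11 -0.    1.11  0.7 ]
rz -0.0020 d(now axes) [ 0.0008  0.0009 -0.0009] d(after turn) [ 0.0008  0.0009 -0.0009]
t6.55 [0.4357 0.1883 0.0477] psi -0.4450 tilt [0.0007 0.0002] F [0.2 0.  1.1] T [-0.01  0.01 -0.04] w 0.070 g 60.9 q [ 0.25 -0.09  2.11 -0.    1.11  0.7 ]
[-0.0334 -0.0004]
```

```bash
echo '{"moves":[[0.0,0,0.008,0,0,0,0],[0.0,0,0.008,0,0,0,0],[0,0,0,0,0,0,0]]}' | python3 -m crank>/dev/null
python3 -c "
from fit import *
st();print(inS(tcp()[0]))"
echo '{"moves":[[0.0,0,0.004,0,0,0,0],[0.0,0,0.004,0,0,0,0],[0,0,0,0,0,0,0]]}' | python3 -m crank>/dev/null
python3 -c "
from fit import *
st();print(inS(tcp()[0]))"
```

```text
t6.92 [0.4508 0.1813 0.0479] psi -0.4454 tilt [0.001  0.0003] F [-0.6  0.8  4.8] T [0.02 0.19 0.04] w 0.072 g 61.3 q [ 0.23 -0.06  2.09  0.    1.11  0.67]
[-0.0168 -0.0003]
t7.30 [0.458  0.1778 0.0478] psi -0.4451 tilt [ 0.002  -0.0002] F [ 0.1 -0.1  3.9] T [-0.06 -0.16  0.01] w 0.073 g 61.2 q [ 0.22 -0.05  2.07 -0.    1.11  0.66]
[-0.0087 -0.0004]
```

```bash
for i in 1 2 3 4; do echo '{"moves":[[0.0,0,0.004,0,0,0,0],[0,0,0,0,0,0,0]]}' | python3 -m crank>/dev/null
python3 -c "
from fit import *
st();print(inS(tcp()[0]))"; done
```

```text
t7.55 [0.4609 0.1763 0.0476] psi -0.4452 tilt [0.0001 0.0003] F [-2.   0.3  5.2] T [ 0.11  0.29 -0.03] w 0.070 g 61.4 q [ 0.21 -0.04  2.07  0.    1.11  0.66]
[-0.0055 -0.0005]
t7.80 [0.4628 0.1754 0.0476] psi -0.4455 tilt [-0.0049  0.002 ] F [-8.7  3.4 11.2] T [ 0.62  1.43 -0.04] w 0.074 g 62.1 q [ 0.21 -0.03  2.06  0.    1.12  0.65]
[-0.0034 -0.0005]
t8.05 [0.4631 0.1752 0.0476] psi -0.4460 tilt [-0.0144  0.005 ] F [-20.6   9.3  22.1] T [1.62 3.53 0.03] w 0.075 g 63.5 q [ 0.21 -0.03  2.06  0.01  1.12  0.65]
[-0.0031 -0.0006]
t8.30 [0.4634 0.1751 0.0475] psi -0.4463 tilt [-0.0236  0.008 ] F [-33.4  14.9  32.8] T [ 2.53  5.63 -0.04] w 0.065 g 64.9 q [ 0.2  -0.02  2.05  0.01  1.13  0.64]
[-0.0027 -0.0005]
```

```bash
echo '{"moves":[[0.0,0,-0.006,0,0,0,0],[0.0,0,-0.0035,0,0,0,0],[0,0,0,0,0,0,0]]}' | python3 -m crank>/dev/null
python3 -c "
from fit import *
st();print(inS(tcp()[0]))"
```

```text
t8.68 [0.4624 0.1756 0.0476] psi -0.4446 tilt [-0.0007  0.0006] F [-2.9  1.3  5.8] T [ 0.28  0.55 -0.01] w 0.074 g 61.7 q [ 0.21 -0.04  2.07  0.    1.11  0.66]
[-0.0038 -0.0005]
```

```bash
echo '{"moves":[[0.5,0,0,0,0,0,0],[0.5,0,0,0,0,0,0],[0.5,0,0,-0.03,0,0,0],[0.5,0,0,-0.06,0,0,0],[0.5,0,0,-0.06,0,0,0]]}' | python3 -m crank>/dev/null
python3 -c "
from fit import *
st();goal(ST[0],ST[1],.2,ST[2]+np.pi/2)"
```

```text
t9.30 [0.4623 0.1747 0.1979] psi -0.4453 tilt [-0.0018 -0.0006] F [0.8 0.2 0.6] T [ 0.02 -0.04  0.02] w 0.500 g 0.0 q [ 0.21 -0.23  1.97 -0.    1.41  0.66]
rz -1.2810 d(now axes) [-0.3051  0.1797 -0.0019] d(after turn) [-0.2593 -0.2411 -0.0019]
```

```bash
echo '{"moves":[[0.6,-0.0508,0.03,0,0,0,0],[0.6,-0.0508,0.03,0,0,0,0],[0.6,-0.0508,0.03,0,0,0,0],[0.6,-0.0508,0.03,0,0,0,0],[0.6,-0.0508,0.03,0,0,0,0]]}' | python3 -m crank>/dev/null
echo '{"moves":[[0.6,-0.0508,0.03,0,0,0,0],[0.6,0,0,0,0,0,-0.183],[0.6,0,0,0,0,0,-0.183],[0.6,0,0,0,0,0,-0.183],[0.6,0,0,0,0,0,-0.183]]}' | python3 -m crank>/dev/null
echo '{"moves":[[0.6,0,0,0,0,0,-0.183],[0.6,0,0,0,0,0,-0.183],[0.6,0,0,0,0,0,-0.183],[0.6,0,0,0,0,0,0]]}' | python3 -m crank>/dev/null
python3 - <<'E'
from fit import *
st();goal(ST[0],ST[1],.2,ST[2]+np.pi/2)
im,d=manip.grab_frame("top"); cv2.imwrite("pics/top2.png",im[...,::-1]); np.save("top2.npy",d)
im2,d=manip.grab_frame("side"); cv2.imwrite("pics/side2.png",im2[...,::-1])
a=cv2.resize(im[200:270,182:247,::-1],None,fx=8,fy=8,interpolation=2)
cv2.imwrite("pics/c2.png",a)
C=cloud("top",np.load("top2.npy"))
m=(C[...,2]>.0335)&(np.hypot(C[...,0]-.467,C[...,1]-.172)<.09)
k,l,s,ce=cv2.connectedComponentsWithStats(m.astype(np.uint8))
for i in range(1,k):
    if s[i,4]>8: print(s[i,4],C[l==i].mean(0).round(4),inS(C[l==i].mean(0)))
E
```

```text
t11.05 [ 0.4939 -0.1776  0.1967] psi 0.8336 tilt [-0.0009  0.0003] F [ 0.2 -0.1 -0.2] T [ 0.02  0.02 -0.04] w 0.603 g 0.0 q [-0.49 -0.15  1.9  -0.    1.39 -1.32]
rz -0.0021 d(now axes) [ 0.0004 -0.0009 -0.0033] d(after turn) [ 0.0004 -0.0009 -0.0033]
21 [0.5461 0.1881 0.0365] [0.0664 0.0466]
22 [0.5036 0.1    0.0361] [ 0.0658 -0.0511]
44 [0.4562 0.2246 0.0371] [-0.0305  0.0411]
24 [0.4629 0.1735 0.0394] [-0.0026 -0.0022]
23 [0.422  0.1546 0.0364] [-0.0314 -0.0368]
20 [0.4157 0.1416 0.0368] [-0.0315 -0.0512]
```

View pics/c2.png

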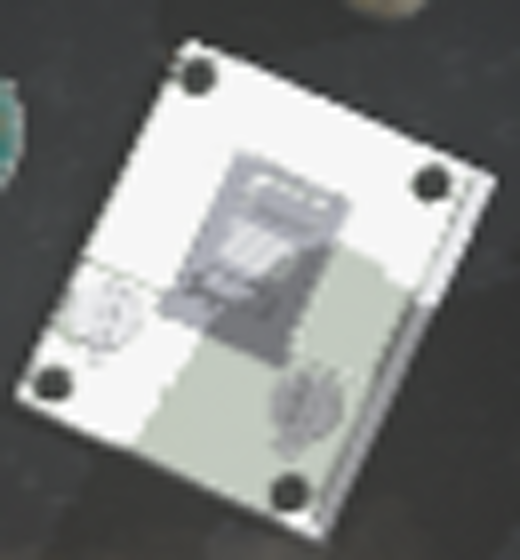

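```bash
echo '{"moves":[[0.5,0,0,0.05,0,0,0],[0.5,0,0,0.04,0,0,0],[0.5,0,0,0.02,0,0,0],[0.5,0,0,0.0067,0,0,0],[0.5,0,0,0,0,0,0]]}' | python3 -m crank>/dev/null
python3 -c "
from fit import *
st();goal(ST[0],ST[1],.08,ST[2]+np.pi/2)"
echo '{"moves":[[0.0,0,0,0,0,0,0],[0.0,0,0,0,0,0,0],[0.0,0,0,0,0,0,0],[0.0,0,0,0,0,0,0]]}' | python3 -m crank>/dev/null
python3 -c "
from fit import *
st();goal(ST[0],ST[1],.08,ST[2]+np.pi/2)"
```

```text
t11.78 [ 0.4943 -0.1776  0.0808] psi 0.8351 tilt [ 0. -0.] F [ 0.1  0.4 -0.6] T [0.01 0.07 0.01] w 0.504 g 0.0 q [-0.49 -0.01  1.98 -0.    1.18 -1.32]
rz -0.0007 d(now axes) [ 0.0007 -0.0012  0.0008] d(after turn) [ 0.0007 -0.0012  0.0008]
t12.28 [ 0.4952 -0.178   0.0822] psi 0.8359 tilt [ 0.0025 -0.0013] F [-0.1  0.   5.4] T [0.07 0.07 0.02] w 0.205 g 58.8 q [-0.49 -0.02  1.98  0.    1.18 -1.32]
rz 0.0001 d(now axes) [ 0.0017 -0.0015  0.0022] d(after turn) [ 0.0017 -0.0015  0.0022]
```

```bash
echo '{"moves":[[0.0,0,0,-0.01,0,0,0],[0,0,0,-0.03,0,0,0],[0,0,0,-0.05,0,0,0],[0,0,0,-0.05,0,0,0],[0,0,0,0,0,0,0]]}' | python3 -m crank>/dev/null
python3 - <<'E'
from fit import *
st()
for x,y in((105,313),(307,405)): print(inS(onz("top",y/8+199.5,x/8+181.5,.037)))
# tongue/slot angles from colour in crop: darkness around head
im=cv2.imread("pics/top0.png").astype(float).min(2)
for sgn in(1,-1):
    best=[]
    for th in np.arange(-.2,.6,.05):
        v=[]
        for r in np.arange(.0135,.0195,.001):
            P=T(SC,(-.0325-r*np.cos(th),sgn*.042-sgn*r*np.sin(th),.026)); rr,cc=px("top",P)
            v.append(cv2.getRectSubPix(im.astype(np.float32),(1,1),(cc,rr))[0,0])
        best.append(np.mean(v))
    print(sgn,np.round(best).astype(int).tolist())
a=SC[2]
P=T(SC,(-.0325,.042,0)); psi=a+.2+np.pi/2; tx=np.array([-np.sin(psi),np.cos(psi)])*-1
print("target",P,psi); goal(P[0],P[1],.2,psi)
for n in("side","top"): print(n,manip.grab_frame(n)[0].shape,[(a["centre"],a["conf"]) for a in manip.mark_of(n,"key_tip")])
E
```

```text
t12.90 [ 0.4965 -0.1786  0.2265] psi 0.8361 tilt [ 0.0088 -0.0047] F [ 0.4 -0.1 -1.3] T [-0.02  0.01  0.03] w 0.203 g 58.9 q [-0.49 -0.17  1.87 -0.    1.44 -1.32]
[-0.0311  0.0415]
[-0.0305 -0.0434]
1 [222, 220, 215, 209, 203, 200, 200, 203, 206, 210, 214, 219, 223, 226, 228, 230]
-1 [200, 197, 194, 191, 192, 195, 197, 196, 193, 190, 191, 194, 199, 205, 208, 206]
target [0.45474061 0.22627691 0.        ] 1.3277963267948967
rz -0.4917 d(now axes) [0.3027 0.2724 0.0242] d(after turn) [0.1382 0.383  0.0242]
side (420, 560, 3) [([194.4, 240.5], 0.57), ([206.0, 289.8], 0.56)]
top (420, 560, 3) []
```

```bash
python3 -c "
from fit import *
goal(.4566,.2256,.2,1.208)"

```

```text
rz -0.3720 d(now axes) [0.2969 0.2742 0.0193] d(after turn) [0.1769 0.3634 0.0193]
```

```bash
echo '{"moves":[[0.0,0.042,0.0390,0,0,0,0],[0,0.042,0.0390,0,0,0,0],[0,0.042,0.0390,0,0,0,0],[0,0.042,0.0390,0,0,0,0],[0,0.042,0.0390,0,0,0,0]]}' | python3 -m crank>/dev/null
echo '{"moves":[[0,0.042,0.0390,0,0,0,0],[0,0.042,0.0390,0.019,0,0,0],[0,0,0,0,0,0,-0.186],[0,0,0,0,0,0,-0.186],[0,0,0,0,0,0,0]]}' | python3 -m crank>/dev/null
python3 -c "
from fit import *
st();goal(.4566,.2256,.13,1.208)
for n in('side','top'):
    im=manip.grab_frame(n)[0]; cv2.imwrite(f'pics/{n}3.png',im[...,::-1])
    print([(a['centre'],a['conf']) for a in manip.mark_of(n,'key_tip')])
P=tcp()
p,M=P
for k in(-.003,0,.003): print(px('side',p+M@np.array([k,0,.0762])))
"
```

```text
t14.35 [0.4579 0.2221 0.1994] psi 1.2063 tilt [-0.0037 -0.0012] F [-0.3 -0.  -1.4] T [ 0.01 -0.06 -0.03] w 0.205 g 59.0 q [ 0.31 -0.19  1.93 -0.    1.41 -0.9 ]
rz -0.0017 d(now axes) [0.0023 0.003  0.0694] d(after turn) [0.0023 0.003  0.0694]
[([161.8, 234.1], 0.69)]
[]
(np.float64(160.353717104893), np.float64(232.5924507871928))
(np.float64(160.3569923774157), np.float64(231.65182733008865))
(np.float64(160.36026741557598), np.float64(230.71127117937036))
```

```bash
echo '{"moves":[[0,0.001,0.0015,0.03,0,0,0],[0,0,0,0.03,0,0,0],[0,0,0,0.01,0,0,0],[0,0,0,0,0,0,0]]}' | python3 -m crank>/dev/null
python3 - <<'E'
from fit import *
st();goal(.4566,.2256,.13,1.208)
im=manip.grab_frame('side')[0]; cv2.imwrite('pics/side4.png',im[...,::-1])
p,M=tcp(); b=(130,205); o=cv2.resize(im[130:215,205:275,::-1],None,fx=8,fy=8,interpolation=2)
S=T(SC,(-.0325,.042,.037)); S2=T(SC,(-.0325,-.042,.037))
for P,c in((p+M@[0,0,.0762],(0,0,255)),(p+M@[0,0,-.0278],(0,0,255)),(p,(0,255,255)),(S,(0,200,0)),(S2,(0,200,0))):
    r,cc=px('side',P); cv2.circle(o,(int((cc+.5-205)*8),int((r+.5-130)*8)),3,c,-1)
cv2.imwrite('pics/s4.png',o[:600])
E
```

```text
t15.05 [0.4584 0.2237 0.1312] psi 1.2071 tilt [-0.0012 -0.0004] F [-0.2  0.2 -0. ] T [-0.01 -0.   -0.03] w 0.201 g 59.0 q [ 0.31 -0.12  1.99 -0.    1.28 -0.9 ]
rz -0.0009 d(now axes) [0.0024 0.0011 0.0012] d(after turn) [0.0024 0.0011 0.0012]
```

View pics/s4.png

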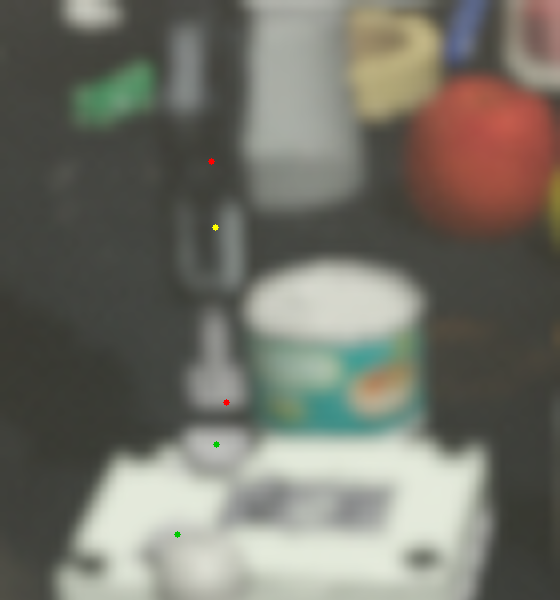

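```bash
echo '{"moves":[[0,0,0.001,0.012,0,0,0],[0,0,0,0.004,0,0,0],[0,0,0,0,0,0,0]]}' | python3 -m crank>/dev/null
for i in 1 2 3; do echo '{"moves":[[0,0,0,0.003,0,0,0],[0,0,0,0,0,0,0]]}' | python3 -m crank>/dev/null
python3 -c "
from fit import *
st()"; done
```

```text
t15.72 [0.459  0.2248 0.1125] psi 1.2080 tilt [-0.0002 -0.0001] F [ 0.4 -0.3 -0.1] T [ 0.04 -0.02 -0.01] w 0.203 g 59.0 q [ 0.31 -0.09  2.   -0.    1.24 -0.9 ]
t15.97 [0.4588 0.2248 0.1093] psi 1.2080 tilt [-0.0006 -0.0002] F [-0.3 -1.  -1.3] T [-0.01  0.01 -0.03] w 0.209 g 59.0 q [ 0.31 -0.09  2.   -0.    1.23 -0.9 ]
t16.23 [0.4593 0.225  0.107 ] psi 1.2080 tilt [0.0006 0.0002] F [-0.1  0.7  2.1] T [-0.05  0.16 -0.  ] w 0.203 g 59.5 q [ 0.31 -0.09  2.    0.    1.23 -0.9 ]
```

```bash
echo '{"moves":[[0,0,0.0007,0,0,0,-0.15],[0,0,0.0007,0,0,0,-0.15],[0,0,0.0007,0,0,0,-0.15],[0,0,0,0,0,0,0]]}' | python3 -m crank>/dev/null
python3 -c "
from fit import *
st()"
echo '{"moves":[[0,0,0.0007,0,0,0,-0.15],[0,0,0.0007,0,0,0,-0.15],[0,0,0.0007,0,0,0,-0.15],[0,0,0,0,0,0,0]]}' | python3 -m crank>/dev/null
python3 -c "
from fit import *
st();goal(.4547,.2263,.107,0)"
```

```text
t16.73 [0.4598 0.2261 0.107 ] psi 1.6565 tilt [ 0.0005 -0.0023] F [-0.2 -5.2  2.8] T [-1.05  0.09  0.03] w 0.203 g 59.6 q [ 0.31 -0.08  2.   -0.    1.23 -1.34]
t17.23 [0.4593 0.2283 0.107 ] psi 2.1045 tilt [ 0.0007 -0.0016] F [-1.7 -6.2  3.3] T [-1.23  0.05  0.04] w 0.202 g 59.7 q [ 0.32 -0.08  2.   -0.    1.23 -1.79]
rz 2.1045 d(now axes) [0.005  0.0006 0.    ] d(after turn) [-0.002  -0.0046  0.    ]
```

```bash
echo '{"moves":[[0,0.0005,-0.0004,0,0,0,-0.15],[0,0,0.0006,0,0,0,-0.15],[0,0,0.0006,0,0,0,-0.15],[0,0,0.0006,0,0,0,-0.10],[0,0,0,0,0,0,0]]}' | python3 -m crank>/dev/null
python3 -c "
from fit import *
st()"
for i in 1 2 3; do echo '{"moves":[[0,0,0.0003,0,0,0,-0.08],[0,0,0,0,0,0,0]]}' | python3 -m crank>/dev/null
python3 -c "
from fit import *
st()"; done
```

```text
t17.85 [0.4576 0.2299 0.107 ] psi 2.6536 tilt [0.0006 0.001 ] F [-1.3 -1.3  4.7] T [-0.39  0.19 -0.06] w 0.203 g 59.8 q [ 0.32 -0.08  2.    0.    1.23 -2.33]
t18.10 [0.4573 0.23   0.107 ] psi 2.7339 tilt [0.0004 0.001 ] F [-1.9 -1.   4.7] T [-0.23  0.2  -0.08] w 0.203 g 59.9 q [ 0.32 -0.08  2.    0.    1.23 -2.41]
t18.35 [0.457  0.2302 0.107 ] psi 2.8143 tilt [0.0002 0.0011] F [-0.9 -0.9  5.4] T [-0.25  0.31 -0.04] w 0.203 g 59.9 q [ 0.32 -0.08  2.    0.    1.23 -2.49]
t18.60 [0.4566 0.2303 0.107 ] psi 2.8943 tilt [-0.      0.0012] F [-2.  -0.5  4.8] T [-0.18  0.33 -0.11] w 0.206 g 59.9 q [ 0.32 -0.09  2.    0.    1.23 -2.57]
```

```bash
for i in 1 2; do echo '{"moves":[[0,0,0.0003,0,0,0,-0.08],[0,0,0,0,0,0,0]]}' | python3 -m crank>/dev/null
python3 -c "
from fit import *
st()"; done
```

```text
t18.85 [0.4565 0.2304 0.107 ] psi 2.9736 tilt [0.0003 0.0011] F [-0.9 -1.3  5.1] T [-0.26  0.26 -0.31] w 0.201 g 59.9 q [ 0.32 -0.09  2.    0.    1.23 -2.65]
t19.10 [0.4562 0.2303 0.107 ] psi 3.0523 tilt [0.0003 0.0011] F [-0.6 -1.5  4.9] T [-0.35  0.18 -0.64] w 0.201 g 60.2 q [ 0.32 -0.09  2.    0.    1.23 -2.73]
```

```bash
echo '{"moves":[[0,0,-0.0005,0,0,0,0.13],[0,0,-0.0005,0,0,0,0.12],[0,0,0,0,0,0,0]]}' | python3 -m crank>/dev/null
python3 -c "
from fit import *
st()"
echo '{"moves":[[0,0,0,-0.006,0,0,0],[0,0,0,-0.02,0,0,0],[0,0,0,-0.03,0,0,0],[0,0,0,-0.02,0,0,0],[0,0,0,0,0,0,0.18]]}' | python3 -m crank>/dev/null
echo '{"moves":[[0,0,0,0,0,0,0.18],[0,0,0,0,0,0,0.18],[0,0,0,0,0,0,0.18],[0,0,0,0,0,0,0.18],[0,0,0,0,0,0,0.18]]}' | python3 -m crank>/dev/null
echo '{"moves":[[0,0,0,0,0,0,0.18],[0,0,0,0,0,0,0.18],[0,0,0,0,0,0,0.18],[0,0,0,0,0,0,0]]}' | python3 -m crank>/dev/null
python3 -c "
from fit import *
st();goal(.4230,.1488,.131,1.048)
P=tcp()
im=manip.grab_frame('top')[0]; cv2.imwrite('pics/top5.png',im[...,::-1])"
```

```text
t19.48 [0.4574 0.2305 0.107 ] psi 2.8065 tilt [0.0011 0.0018] F [0.5 1.1 4.4] T [ 0.14 -0.    0.05] w 0.203 g 59.7 q [ 0.32 -0.08  2.    0.    1.23 -2.49]
t21.23 [0.4567 0.2298 0.1822] psi 1.1902 tilt [-0.0009 -0.0002] F [-0.3  1.1 -1.2] T [ 0.01 -0.01  0.  ] w 0.203 g 59.0 q [ 0.32 -0.17  1.94  0.    1.37 -0.87]
rz 0.1422 d(now axes) [ 0.0011 -0.0877  0.0512] d(after turn) [-0.0113 -0.0869  0.0512]
```

```bash
echo '{"moves":[[0,0,0,0,0,0,0.142],[0,-0.0056,-0.0434,0,0,0,0],[0,-0.0056,-0.0434,0,0,0,0],[0,0,0,0.03,0,0,0],[0,0,0,0.015,0,0,0]]}' | python3 -m crank>/dev/null
echo '{"moves":[[0,0,0,0,0,0,0],[0,0,0,0,0,0,0]]}' | python3 -m crank>/dev/null
python3 - <<'E'
from fit import *
st();goal(.4230,.1488,.131,1.048)
im=manip.grab_frame('side')[0]; cv2.imwrite('pics/side6.png',im[...,::-1])
p,M=tcp(); o=cv2.resize(im[130:215,205:275,::-1],None,fx=7,fy=7,interpolation=2)
for P,c in((p+M@[.004,0,.0762],(0,0,255)),(T(SC,(-.0325,-.042,.037)),(0,200,0)),(T(SC,(-.0325,.042,.037)),(0,200,0))):
    r,cc=px('side',P); cv2.circle(o,(int((cc+.5-205)*7),int((r+.5-130)*7)),2,c,-1)
im=manip.grab_frame('top')[0]; cv2.imwrite('pics/top6.png',im[...,::-1])
o2=cv2.resize(im[200:270,182:222,::-1],None,fx=7,fy=7,interpolation=2); o=o[:595]; 
z=np.zeros((595,280,3),np.uint8); z[:490]=o2; cv2.imwrite('pics/s6.png',np.hstack([o[:,:500],z]))
E
```

```text
t22.15 [0.4238 0.1495 0.1383] psi 1.0473 tilt [0.0007 0.0001] F [ 1.1  0.2 -1.4] T [ 0.02  0.03 -0.02] w 0.204 g 59.3 q [ 0.17 -0.29  2.12 -0.    1.31 -0.87]
rz -0.0007 d(now axes) [ 0.0003 -0.001   0.0073] d(after turn) [ 0.0003 -0.001   0.0073]
```

View pics/s6.png

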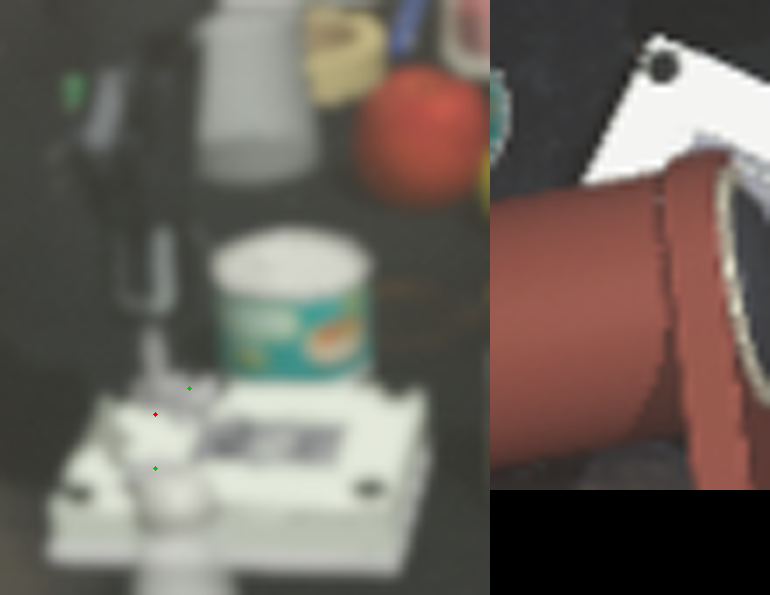

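```bash
echo '{"moves":[[0,0,-0.001,0.015,0,0,0],[0,0,0,0.0085,0,0,0],[0,0,0,0,0,0,0]]}' | python3 -m crank>/dev/null
for i in 1 2 3; do 
python3 -c "
from fit import *
st()"; echo '{"moves":[[0,0,0,0.003,0,0,0],[0,0,0,0,0,0,0]]}' | python3 -m crank>/dev/null; done; python3 -c "
from fit import *
st()"
```

```text
t22.62 [0.4217 0.1481 0.1126] psi 1.0461 tilt [-0.0029 -0.0005] F [-0.2 -0.6 -0.6] T [-0.01 -0.02  0.03] w 0.202 g 59.3 q [ 0.17 -0.26  2.14  0.    1.26 -0.88]
t22.88 [0.4227 0.1483 0.1111] psi 1.0460 tilt [ 0. -0.] F [ 0.4 -0.  -1.1] T [ 0.02 -0.03  0.07] w 0.203 g 59.3 q [ 0.17 -0.26  2.14 -0.    1.26 -0.88]
t23.12 [0.4226 0.1482 0.1079] psi 1.0460 tilt [-0.0003 -0.0001] F [ 0.2 -0.3 -0.4] T [ 0.06 -0.04  0.02] w 0.205 g 59.3 q [ 0.17 -0.25  2.14 -0.    1.25 -0.88]
t23.38 [0.4233 0.1483 0.1069] psi 1.0461 tilt [ 0.0004 -0.0001] F [-3.1 -0.8  9. ] T [-0.14  0.85 -0.03] w 0.200 g 60.6 q [ 0.17 -0.25  2.14 -0.    1.25 -0.88]
```

```bash
echo '{"moves":[[0,0,-0.0006,-0.001,0,0,0.15],[0,0,-0.0006,0,0,0,0.15],[0,0,-0.0006,0,0,0,0.15],[0,0,-0.0006,0,0,0,0.15],[0,0,0,0,0,0,0]]}' | python3 -m crank>/dev/null
python3 -c "
from fit import *
st()"
echo '{"moves":[[0,0,-0.0006,0,0,0,0.15],[0,0,-0.0006,0,0,0,0.15],[0,0,-0.0006,0,0,0,0.15],[0,0,-0.0006,0,0,0,0.15],[0,0,0,0,0,0,0]]}' | python3 -m crank>/dev/null
python3 -c "
from fit import *
st()"
```

```text
t24.00 [0.4213 0.1461 0.107 ] psi 0.4477 tilt [-0.     -0.0013] F [-2.8 -2.3  5.6] T [-0.54  0.59  0.03] w 0.203 g 60.0 q [ 0.17 -0.26  2.15 -0.    1.25 -0.28]
t24.62 [0.4188 0.1455 0.1069] psi -0.1521 tilt [-0.0006 -0.0016] F [-3.1 -2.1  6.5] T [-0.65  0.74 -0.02] w 0.200 g 60.2 q [ 0.17 -0.27  2.15 -0.    1.25  0.32]
```

```bash
echo '{"moves":[[0,0,-0.0006,0,0,0,0.15],[0,0,-0.0006,0,0,0,0.15],[0,0,0,0,0,0,0]]}' | python3 -m crank>/dev/null
python3 -c "
from fit import *
st()"
for i in 1 2 3 4; do echo '{"moves":[[0,0,-0.0003,0,0,0,0.08],[0,0,0,0,0,0,0]]}' | python3 -m crank>/dev/null
python3 -c "
from fit import *
st()"; done
```

```text
t25.00 [0.4176 0.1458 0.1069] psi -0.4520 tilt [-0.0009 -0.0017] F [-2.8 -3.4  6.6] T [-0.71  0.86  0.  ] w 0.203 g 60.2 q [ 0.17 -0.27  2.16 -0.    1.25  0.62]
t25.25 [0.4173 0.1459 0.1069] psi -0.5316 tilt [-0.001  -0.0017] F [-3.5 -2.9  7.6] T [-0.62  0.81  0.05] w 0.202 g 60.3 q [ 0.17 -0.27  2.16 -0.    1.25  0.7 ]
t25.50 [0.417  0.1461 0.1069] psi -0.6116 tilt [-0.0012 -0.0017] F [-3.8 -2.7  7. ] T [-0.65  0.87  0.03] w 0.200 g 60.3 q [ 0.17 -0.27  2.16 -0.    1.25  0.78]
t25.75 [0.4168 0.1463 0.107 ] psi -0.6912 tilt [-0.0009 -0.0017] F [-4.7 -3.5  6.9] T [-0.6   0.87  0.22] w 0.206 g 60.2 q [ 0.17 -0.27  2.16 -0.    1.25  0.86]
t26.00 [0.4166 0.1464 0.1069] psi -0.7699 tilt [-0.0007 -0.0021] F [-3.6 -2.8  6.7] T [-0.67  0.79  0.58] w 0.203 g 60.3 q [ 0.17 -0.27  2.16 -0.    1.25  0.94]
```

```bash
echo '{"moves":[[0,0,0.0005,0,0,0,-0.13],[0,0,0.0005,0,0,0,-0.11],[0,0,0,0,0,0,0]]}' | python3 -m crank>/dev/null
echo '{"moves":[[0,0,0,-0.006,0,0,0],[0,0,0,-0.02,0,0,0],[0,0,0,-0.03,0,0,0],[0,0,0,-0.05,0,0,0],[0,0,0,-0.014,0,0,0]]}' | python3 -m crank>/dev/null
echo '{"moves":[[0,0,0,0,0,0,0],[0,0,0,0,0,0,0]]}' | python3 -m crank>/dev/null
python3 -c "
from fit import *
st();goal(.4950,-.178,.226,.836)"
```

```text
t27.25 [0.4163 0.1461 0.2238] psi -0.5342 tilt [-0.0035 -0.0006] F [-0.4 -0.1 -1.4] T [ 0.    0.01 -0.04] w 0.202 g 59.2 q [ 0.17 -0.39  2.05 -0.    1.49  0.7 ]
rz -1.3702 d(now axes) [-0.2389  0.2327 -0.0022] d(after turn) [-0.2756 -0.1877 -0.0022]
```

```bash
echo '{"moves":[[0,-0.0398,0.0388,0,0,0,0],[0,-0.0398,0.0388,0,0,0,0],[0,-0.0398,0.0388,0,0,0,0],[0,-0.0398,0.0388,0,0,0,0],[0,-0.0398,0.0388,0,0,0,0]]}' | python3 -m crank>/dev/null
echo '{"moves":[[0,-0.0398,0.0388,0,0,0,0],[0,0,0,0,0,0,-0.18],[0,0,0,0,0,0,-0.18],[0,0,0,0,0,0,-0.18],[0,0,0,0,0,0,-0.18]]}' | python3 -m crank>/dev/null
echo '{"moves":[[0,0,0,0,0,0,-0.18],[0,0,0,0,0,0,-0.18],[0,0,0,0,0,0,-0.18],[0,0,0,0,0,0,-0.11],[0,0,0,0,0,0,0]]}' | python3 -m crank>/dev/null
python3 - <<'E'
from fit import *
st();goal(.4950,-.178,.226,.836)
im=manip.grab_frame('top')[0]; cv2.imwrite('pics/top7.png',im[...,::-1])
i2=manip.grab_frame('side')[0]; cv2.imwrite('pics/side7.png',i2[...,::-1])
a=cv2.resize(im[200:270,182:247,::-1],None,fx=7,fy=7,interpolation=2); b=cv2.resize(i2[190:270,262:312,::-1],None,fx=6,fy=6,interpolation=2)
z=np.zeros((490,300,3),np.uint8); z[:480]=b; cv2.imwrite('pics/s7.png',np.hstack([a,z]))
g=im.astype(np.float32).min(2)
for sgn in(1,-1):
    o=[]
    for th in np.arange(-.4,2.2,.1):
        v=[cv2.getRectSubPix(g,(1,1),px("top",T(SC,(-.0325-r*np.cos(th),sgn*(.042-r*np.sin(th)),.026)))[::-1])[0,0] for r in np.arange(.0135,.0195,.001)]
        o.append(int(np.mean(v)))
    print(sgn,o)
E
```

```text
t29.12 [ 0.4953 -0.1773  0.2238] psi 0.8346 tilt [-0.0034  0.0018] F [-0.  -0.2 -1.1] T [-0.01  0.01 -0.01] w 0.207 g 59.3 q [-0.49 -0.17  1.87 -0.    1.44 -1.32]
rz -0.0014 d(now axes) [-0.0003 -0.0007 -0.0022] d(after turn) [-0.0003 -0.0007 -0.0022]
1 [199, 205, 216, 224, 231, 234, 236, 237, 238, 239, 239, 240, 241, 243, 242, 236, 223, 208, 206, 214, 224, 229, 232, 232, 232, 228]
-1 [188, 189, 191, 191, 190, 187, 183, 182, 185, 188, 190, 190, 189, 189, 189, 189, 188, 183, 172, 166, 163, 162, 162, 164, 169, 169]
```

View pics/s7.png

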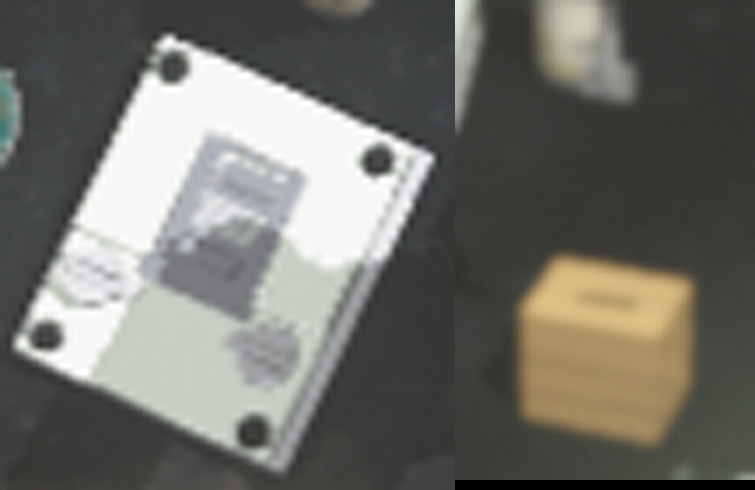

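```bash
echo '{"moves":[[0,0,-0.0005,0.04,0,0,0],[0,0,0,0.03,0,0,0],[0,0,0,0.018,0,0,0],[0,0,0,0,0,0,0],[0,0,0,0,0,0,0]]}' | python3 -m crank>/dev/null
python3 -c "
from fit import *
st();goal(.4951,-.178,.126,.836)"
echo '{"moves":[[0,0,0,0.006,0,0,0],[0,0,0,0.006,0,0,0],[0,0,0,0,0,0,0]]}' | python3 -m crank>/dev/null
python3 -c "
from fit import *
st();goal(.4951,-.178,.0825,.836)"
```

```text
t29.85 [ 0.4967 -0.1786  0.1395] psi 0.8357 tilt [ 0.0019 -0.001 ] F [0.8 0.7 0. ] T [ 0.02 -0.    0.  ] w 0.203 g 59.3 q [-0.49 -0.09  1.94  0.    1.28 -1.32]
rz -0.0003 d(now axes) [ 0.0016 -0.0007  0.0135] d(after turn) [ 0.0016 -0.0007  0.0135]
t30.23 [ 0.4955 -0.1779  0.1255] psi 0.8359 tilt [-0.001   0.0006] F [ 0.  -0.  -0.3] T [-0.02  0.02 -0.04] w 0.201 g 59.3 q [-0.49 -0.07  1.95  0.    1.26 -1.32]
rz -0.0001 d(now axes) [ 0.0002 -0.0003  0.043 ] d(after turn) [ 0.0002 -0.0003  0.043 ]
```

```bash
echo '{"moves":[[0,0,0,0.01,0,0,0],[0,0,0,0.01,0,0,0],[0,0,0,0,0,0,0]]}' | python3 -m crank>/dev/null
python3 -c "
from fit import *
st()"
echo '{"moves":[[0,0,0,0.01,0,0,0],[0,0,0,0.009,0,0,0],[0,0,0,0.003,0,0,0],[0,0,0,0,0,0,0]]}' | python3 -m crank>/dev/null
python3 -c "
from fit import *
st()"
```

```text
t30.60 [ 0.4949 -0.1776  0.1044] psi 0.8359 tilt [-0.0027  0.0015] F [-0.1  0.7 -0.8] T [ 0.   -0.   -0.05] w 0.204 g 59.3 q [-0.49 -0.04  1.96  0.    1.22 -1.32]
t31.10 [ 0.4956 -0.178   0.0836] psi 0.8360 tilt [-0.0009  0.0005] F [-0.  -0.6 -0.8] T [-0.11  0.09 -0.02] w 0.203 g 59.3 q [-0.49 -0.01  1.98  0.    1.18 -1.32]
```

Lower the last 1.5 mm, release, and lift away.

```bash
echo '{"moves":[[0,0,0,0.0015,0,0,0],[0,0,0,0,0,0,0]]}' | python3 -m crank>/dev/null
python3 -c "
from fit import *
st()"
echo '{"moves":[[0.5,0,0,0,0,0,0],[0.5,0,0,0,0,0,0],[0.5,0,0,0,0,0,0],[0.5,0,0,-0.02,0,0,0],[0.5,0,0,-0.05,0,0,0]]}' | python3 -m crank>/dev/null
echo '{"moves":[[0.5,0,0,-0.06,0,0,0],[0.5,0,0,-0.05,0,0,0],[0.5,0.03,-0.05,0,0,0,0],[0.5,0.03,-0.05,0,0,0,0],[0.5,0.03,-0.05,0,0,0,0]]}' | python3 -m crank>/dev/null
echo '{"moves":[[0.5,0,0,0,0,0,0],[0.5,0,0,0,0,0,0]]}' | python3 -m crank>/dev/null
python3 - <<'E'
from fit import *
st()
im,d=manip.grab_frame('top'); i2=manip.grab_frame('side')[0]
C=cloud("top",d); m=(C[...,2]>.08)&(C[...,2]<.13)&(np.hypot(C[...,0]-.492,C[...,1]+.178)<.04); print("key",m.sum(),np.percentile(C[m][:,2],[50,95]) if m.any() else 0)
a=cv2.resize(im[190:270,155:272,::-1],None,fx=5,fy=5,interpolation=2)[:400]; b=cv2.resize(i2[190:270,270:310,::-1],None,fx=5,fy=5,interpolation=2)
cv2.imwrite('pics/s8.png',np.hstack([a,b]))
E
```

```text
t31.35 [ 0.496  -0.1783  0.0828] psi 0.8360 tilt [ 0.0004 -0.0005] F [-0.1 -1.2 -1.6] T [-0.17  0.04  0.04] w 0.207 g 59.3 q [-0.49 -0.01  1.98 -0.    1.18 -1.32]
t32.85 [ 0.3288 -0.2292  0.2629] psi 0.8355 tilt [ 0.001  -0.0004] F [-0.6  0.5  0.1] T [0.02 0.01 0.03] w 0.500 g 0.0 q [-0.8  -0.54  2.08  0.    1.59 -1.63]
key 81 [0.10707051 0.11216284]
```

View pics/s8.png

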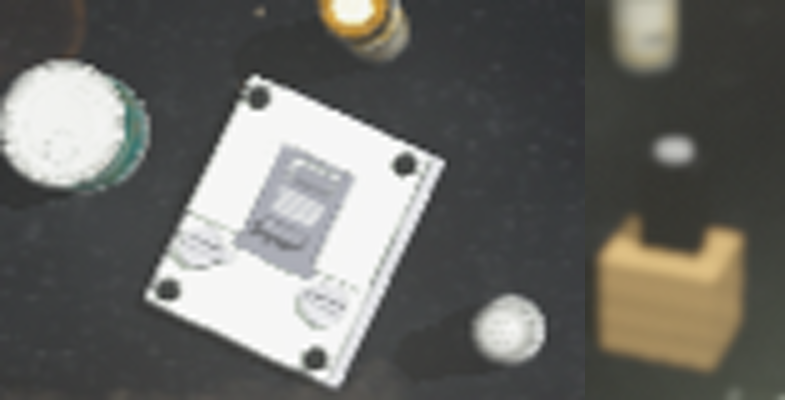

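The picture shows both slots lying across, at (200,245) and (325,300). The cover is shut at (300,210), the key is upright in its stand, and the bystanders haven't moved.

```bash
python3 -c "
from plant import manip
print(manip.job_done())"
```

```text
the job is handed in; nothing more can be done
None
```

I handed the job in after about 33 s: the cover is pushed to its stop, both screws are turned to their stops with the key, the key is back upright in its stand, and the tin, jar and shaker look unmoved in the last picture.

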